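# Slide the stirrer home into the titration stand's corner stop

## Task

Push the blue magnetic stirrer along the bench, with the beaker riding on it, into the corner of the low steel stop of the titration stand, until the stirrer sits square and flush against both rails. Only push it: do not lift or tip it, do not touch the beaker, which must stay standing on the white plate, and leave everything else on the bench where it is.

Things in the scene. Friction and masses are not known exactly. Their poses are not given: they have to be found in the camera images.
- stirrer: magnetic stirrer: blue square box 140 x 140 mm, 42 mm high, upright flat sides, with a round white plate 108 mm across on it (plate top 50 mm above the bench). About 0.75 kg; slides under 3 to 10 N. Origin: centre of its underside, z up. Its -x side is the front (white strip; green and red marks on the top's front corners), which starts within 0.4 rad of facing the robot
- home_place (a point): fixed point on the bench where the stirrer's origin lies when it is home, 70 mm from the inner face of each rail. Axes as the corner stop's; the stirrer's x axis is then parallel to this x axis (front towards the robot). Yellow tape strips, flat on the bench, run just outside the two open edges of the 140 mm home square
- beaker: small empty glass beaker, 46 mm across, 58 mm high, 60 g, standing loose near the middle (within 8 mm) of the stirrer's plate. Origin: centre of its underside; z up
- corner_stop: fixed stop, two steel rails 22 mm high, 12 mm thick, in an L. Origin: on the bench at the inner corner. Back rail: inner face at x = 0, y from -200 to 0 mm. Side rail: inner face at y = 0, x from -160 to 0 mm. The stirrer belongs on the -x, -y side. x points away from the robot within 0.2 rad. Outside the corner stand a 374 mm rod on a 90 mm foot at (+60, +60) mm and a burette at (+60, +125) mm
- amber_a: bystander: amber bottle with orange cap, 68 mm across, 150 mm high. Origin: centre of its underside
- amber_b: bystander: amber bottle with white cap, 68 mm across, 160 mm high. Origin: centre of its underside
- flask: bystander: conical glass flask, 76 mm across at the foot, 110 mm high. Origin: centre of its underside
- tip_box: bystander: box with orange lid, 87 x 122 x 59 mm. Origin: centre of its underside
- jar: bystander: white jar with red cap, 48 mm across, 60 mm high. Origin: centre of its underside
- towel_roll: bystander: white paper roll standing upright, 104 mm across, 220 mm high. Origin: centre of its underside
- spatula: bystander: spatula lying flat, 180 mm long along its x axis. Origin: underside, near its middle
Mind the look-alikes: they are no part of the job. Of the things that look like the stirrer, the larger one is meant. Leave any green look-alike of the beaker alone.

How it is judged:
By the outcome, as a careful person would: the job done as asked, in the order asked, and still so for the second after the job is handed in, with the robot touching nothing.
It also fails if it takes over 67 s, if anything falls off the work surface, if the arm or the gripper's body presses on something with over 40 N, if the wrist force passes 120 N, or if a joint passes its speed limit or range.

## Robot

A 7-joint arm with a two-finger parallel gripper is mounted at the origin on the work surface. World frame = base frame: x ahead of the robot, y to its left, z up, the work surface at z = 0. Lengths are in m, angles in rad, forces in N, time in s.
With the tool pointing down it reaches from about 0.425 to 0.925 m from the base axis. Payload 6.8 kg.
Tool frame: the origin (TCP) lies midway between the tips of the shut fingers; the grasp point (between the pads) lies 19 mm behind it; z points along the fingers, y is the line along which they close (so a half turn about z gives the same grasp; the last joint's range is limited). The gripper opens to 85 mm and grips with 20 to 120 N. Pads are 22 mm wide; open, the fingers measure 114 mm over their backs; the gripper's body (76 mm by 85 mm) begins 54 mm behind the grasp point. The pads swing forward as they close: fully open they stand 13 mm farther back than shut.
Start: joints at [-1.269, 0.477, 0.022, 1.555, -0.011, 1.109, -0.083], TCP at [0.269, 0.619, 0.231] pointing down, gripper open.
Joint ranges: [-2.96, 2.96], [-0.34, 2.1], [-1.41, 1.46], [0.24, 2.44], [-1.37, 4.51], [0.17, 1.92], [-2.96, 2.96]. Speed limits (rad/s): [2.39, 2.39, 3.14, 3.14, 3.14, 3.14, 3.14].

## Interface

Orientations are given as a rotation vector (axis times angle).
In Python, from bench import r gives the robot as it stands. The module is installed in compiled form; this text tells all that it offers.
- The arm moves only by the tool apply_moves, never from a script. Its argument "rows" is a list of rows, each a list of 6 numbers: the shift along the tool's x, y, z scaled (see below), then the turn, a rotation vector about the tool's x, y, z scaled (see below). A call has 1 to 5 rows; each row is the pose to reach, as a shift and turn from the pose commanded when the call began, along the tool's axes at that moment; what a row does not reach only later rows make up. The controller multiplies each number of a shift by 0.25 m and each number of a turn by 90 degrees. A row lasts 1/8 s, in which the tool goes at most 62.5 mm and 10.7 degrees, less where a joint would pass 70% of its speed; a pose out of reach is approached as far as the arm can. A call with a number of a shift or a turn outside -1 to 1 is refused whole. A call with a gripper value outside its range is refused whole. "claw" is the opening, from 0 (shut) to 1 (fully open), set as the call begins (left out, the last holds). The fingers move at their own pace and stop on an object; "newtons" is the grip in N (left out, the last holds). Time passes only in rows, so rows that repeat a pose let the fingers close. It gives the time, the measured TCP pose, the force, the opening and the grip force at its end, in the units of the state.
- r.get_obs(): the state, without advancing time (a new reading comes with each control period).
- r.grab_frame(name): name is "scene" or "top" or "wrist"; returns a dict with "pixels" (420x560x3 uint8, red, green, blue), "intrinsics" (3x3 intrinsics, pixels), "eye" and "attitude" of the camera in the world. Camera axes: x right, y up, looking along -z (the intrinsics and any distortion apply to the point x, -y, -z); pixel columns grow to the right and rows downward; lengths in m; the calibration is good to about 2 mm. A picture is of the moment at which its call begins. There is no depth.
- r.hand_in(): hands the job in; it is judged then, once.
Trained networks look in a picture, given as the dict that the camera call returned (one of the last four; its "shot" number tells which), for a name from the list of things; names that differ only in an ending like _2 or _b are one class to them, and where a whole thing is asked for, a point or a joint stands for the part that bears it (a point fixed in the world has none). Each returns a list of dicts, best first, with "conf" (0 to 1); they miss things now and then, are a little off and sometimes report something else, mostly with a low value. They report only what shows in the picture. A call takes as long as a camera call. They do not tell look-alikes from the thing itself.
- r.search_frame(picture, thing): "rect" ([left, top, width, height] in pixels, round what is visible of it).
- r.outline_of(picture, thing): "pixels" (420x560 bool, what is visible of it) and "rect" ([left, top, width, height] in pixels, round what is visible of it).
- r.landmark_of(picture, thing): "point" ([column, row] in pixels: a listed point, or the origin of a listed thing).
The state is a dict: "clock": time; "joints": joint angles; "qvel": joint speeds; "tau": joint torques, N m; "tcp_pos": TCP position; "orientation": TCP orientation; "contact_force": force on the tool from outside, world axes, zero at the start; "moment": the same for the moment, N m; "grip_width": finger opening in m; "gripper_force": force on a finger pad.
Only numpy, scipy, OpenCV 4.12 (cv2) and the standard library are available. Lean on these libraries where they do the work, as an engineer would, in place of code of your own. Each camera call takes 0.05 s, during which the arm holds its last target. There are 200 camera calls.

## Working session

There is one attempt and no reset: what is moved stays moved. The work goes in short steps, Python scripts to look and compute and a tool call to move; the robot and the scene stay as the last step left them, time stands still between calls to the robot, and variables do not carry over. Pictures are saved under pics/ and viewed, at most 10 in all, crops included, and the job is handed in when it is done.

Besides the shell and the picture viewer there is one more tool, called as name([rows], argument=value, ...), one row to a line, values as JSON. apply_moves: Moves the arm, as the interface text tells. Its arguments: {"type":"object","properties":{"rows":{"type":"array","items":{"type":"array","items":{"type":"number"}}},"claw":{"type":"number"},"newtons":{"type":"number"}},"required":["rows"]}

```bash
mkdir -p pics
cat > h.py <<'E'
import numpy as np, cv2
from scipy.spatial.transform import Rotation as R
from bench import r
def rot(a):
    a=np.array(a,float)
    return a if a.shape==(3,3) else (R.from_rotvec(a).as_matrix() if a.size==3 else R.from_quat(a).as_matrix())
def p2w(f,uv,z):
    K=np.array(f["intrinsics"]);A=rot(f["attitude"]);e=np.array(f["eye"])
    d=np.linalg.solve(K,np.array([uv[0],uv[1],1.]));d=A@np.array([d[0],-d[1],-d[2]])
    return e+d*(z-e[2])/d[2]
def w2p(f,p):
    c=rot(f["attitude"]).T@(np.array(p)-np.array(f["eye"]));q=np.array(f["intrinsics"])@np.array([c[0],-c[1],-c[2]]);return q[:2]/q[2]
def save(f,n,crop=None,s=1):
    im=f["pixels"][:,:,::-1]
    if crop: x,y,w,h=crop; im=im[y:y+h,x:x+w]
    cv2.imwrite("pics/"+n,cv2.resize(im,None,fx=s,fy=s,interpolation=cv2.INTER_CUBIC))
E
python3 - <<'E'
from h import *
print(r.get_obs())
for n in("top","scene"):
    f=r.grab_frame(n);print(n,{k:v for k,v in f.items() if k!="pixels"});save(f,n+"0.png",s=1.4)
    for t,z in(("stirrer",0),("home_place",0),("beaker",.05),("corner_stop",0),("amber_a",0),("flask",0),("tip_box",0),("jar",0),("towel_roll",0),("spatula",0)):
        for m in r.landmark_of(f,t)[:3]: print(n,t,round(m["conf"],2),np.round(m["point"],1),np.round(p2w(f,m["point"],z)[:2],3))
E
```

```text
{'clock': 0.0, 'joints': array([-1.26911854,  0.47782033,  0.02233416,  1.55641095, -0.01147016,
        1.10927136, -0.08309567]), 'qvel': array([-4.20535607e-05, -5.24257763e-05, -1.29273980e-04, -2.52103894e-03,
        9.45979712e-04,  5.94304625e-04,  5.24800802e-04]), 'tau': array([ 1.86537891e-04, -5.96459198e+01,  1.60798822e+00, -2.81186932e+01,
        1.24080377e-02,  9.29700269e-03,  8.88861081e-06]), 'tcp_pos': array([0.26871569, 0.61859343, 0.23032913]), 'orientation': array([-6.39072202e-01, -3.07569139e+00,  2.77958759e-03]), 'contact_force': array([ 0.36940606, -0.38199357,  0.03257041]), 'moment': array([ 0.03068917, -0.02687694, -0.03369713]), 'gripper_force': 0.0, 'grip_width': 0.08525921577597198}
top {'intrinsics': array([[429.53258379,   0.        , 275.86006531],
       [  0.        , 429.53258379, 213.39246665],
       [  0.        ,   0.        ,   1.        ]]), 'eye': array([4.25669654e-01, 1.23061584e-03, 1.36865383e+00]), 'attitude': array([ 0.06776128, -0.0924636 , -1.57617779]), 'shot': 1}
top stirrer 0.77 [311.7 226.3] [ 0.523 -0.135]
top stirrer 0.65
[... 965 characters left out ...]
 0.438 -0.053]
scene beaker 0.55 [216.8 211.7] [ 0.511 -0.137]
scene corner_stop 0.74 [341.9 261.1] [0.699 0.166]
scene corner_stop 0.74 [104.  207.3] [ 0.385 -0.455]
scene corner_stop 0.56 [358.1 172.6] [0.373 0.309]
scene amber_a 0.97 [359.2 167.2] [0.349 0.32 ]
scene amber_a 0.61 [122.9 285.1] [ 0.674 -0.392]
scene flask 0.75 [ 77.7 246.4] [ 0.523 -0.516]
scene tip_box 0.93 [100.9 207. ] [ 0.382 -0.464]
scene tip_box 0.58 [394.7 209.9] [0.547 0.365]
scene jar 0.6 [242.8 306.8] [ 0.791 -0.106]
scene towel_roll 0.71 [243.7 302.6] [ 0.78  -0.102]
scene towel_roll 0.62 [438.3 209. ] [0.566 0.488]
scene towel_roll 0.4 [102.5 207.7] [ 0.385 -0.459]
scene spatula 0.58 [393.7 208.6] [0.542 0.364]
```

View pics/top0.png

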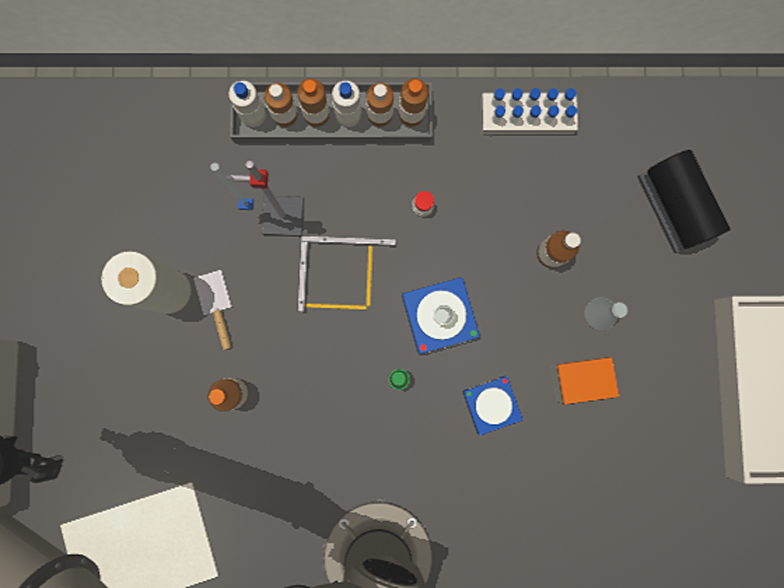

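View pics/scene0.png

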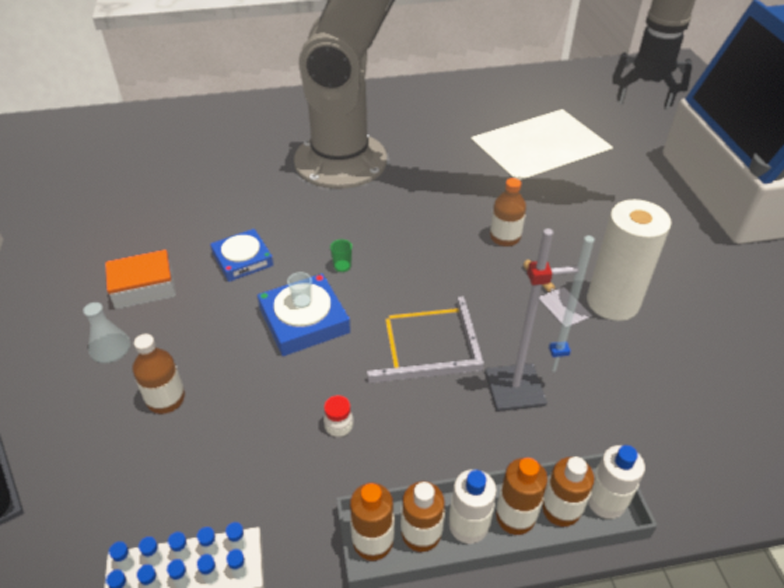

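The top view (1.4x) shows two candidates: the large blue stirrer with the clear beaker at (441,316), and the small look-alike at (493,405). The green beaker look-alike is at (399,379). The stop's inner corner is at about (305,243). I choose the large one at (441,316) and will check it in a close crop.

Run:
```python
from h import *
from scipy.optimize import least_squares
f=r.grab_frame("top");save(f,"crop1.png",(205,160,140,100),5)
im=f["pixels"].astype(int);x0,y0,x1,y1=280,192,350,260
def blobs(m,off=(0,0)):
    n,l,s,c=cv2.connectedComponentsWithStats(m.astype(np.uint8));return sorted([(int(s[i,4]),np.round(c[i]+off,1).tolist()) for i in range(1,n)])[::-1][:3]
s=im[y0:y1,x0:x1];R_,G,B=s[...,0],s[...,1],s[...,2]
w=(R_>150)&(G>150)&(B>150)
for nm,m in(("white",w),("red",(R_>150)&(G<110)),("green",(G>B+10)&(G>R_+20))):
    b=blobs(m,(x0,y0));print(nm,b)
    for a,c in b[:2]: print(np.round(p2w(f,c,.05 if nm=="white" else .042)[:2],4))
c,ax,an=cv2.fitEllipse(cv2.convexHull(np.argwhere(w)[:,::-1].astype(np.int32)));c=np.array(c)+(x0,y0);print("plate",c,ax,p2w(f,c,.05)[:2])
blue=((B>R_+50)|w|((R_>150)&(G<110))).astype(np.uint8)
blue=cv2.morphologyEx(blue,cv2.MORPH_CLOSE,np.ones((5,5)))
full=np.zeros((420,560),np.uint8);full[y0:y1,x0:x1]=blue
def rend(p):
    P=[]
    for z in(0,.042):
        for a,b in((-1,-1),(1,-1),(1,1),(-1,1)):
            q=np.array([p[0],p[1]])+R.from_euler('z',p[2]).as_matrix()[:2,:2]@np.array([a,b])*.07
            P.append(w2p(f,[*q,z]))
    h=cv2.convexHull((np.array(P)*16).astype(np.int32));m=np.zeros((420,560),np.uint8);cv2.fillConvexPoly(m,h,255,cv2.LINE_AA,4);return m/255.
from scipy.optimize import minimize
best=None
for y in(-.1,.1,.25):
    o=minimize(lambda p:np.abs(rend(p)-full).sum(),[.54,-.13,y],method="Nelder-Mead",options=dict(initial_simplex=[[.54,-.13,y],[.56,-.13,y],[.54,-.11,y],[.54,-.13,y+.1]]))
    if best is None or o.fun<best.fun:best=o
print("stirrer",best.x,best.fun)
# yellow tapes, rails
Y=(im[...,0]>150)&(im[...,2]<100)&(im[...,1]>110);Y[:, :205]=0;Y[:,290:]=0;Y[:165]=0;Y[230:]=0
n,l,st,cc=cv2.connectedComponentsWithStats(Y.astype(np.uint8))
print(st[1:,4]); pts=np.argwhere(Y)[:,::-1];print(cv2.minAreaRect(pts.astype(np.int32)))
B4=cv2.boxPoints(cv2.minAreaRect(pts.astype(np.int32)));print([np.round(p2w(f,b,0)[:2],4) for b in B4])
```

```text
white [(885, [314.4, 224.4])]
[ 0.5256 -0.1386]
red [(18, [302.0, 247.7])]
[ 0.4545 -0.0999]
green [(14, [337.7, 237.5])]
[ 0.4851 -0.2109]
plate [314.91817856 224.61074066] (34.37334442138672, 35.10820007324219) [ 0.52496857 -0.14016746]
stirrer [ 0.52637511 -0.14238049  0.26080457] 178.77647058823527
[244]
((251.7937469482422, 207.51036071777344), (30.82729721069336, 62.286434173583984), 47.0213623046875)
[array([0.5536, 0.1625]), array([0.6905, 0.0163]), array([ 0.6166, -0.0509]), array([0.4812, 0.0954])]
```

View pics/crop1.png

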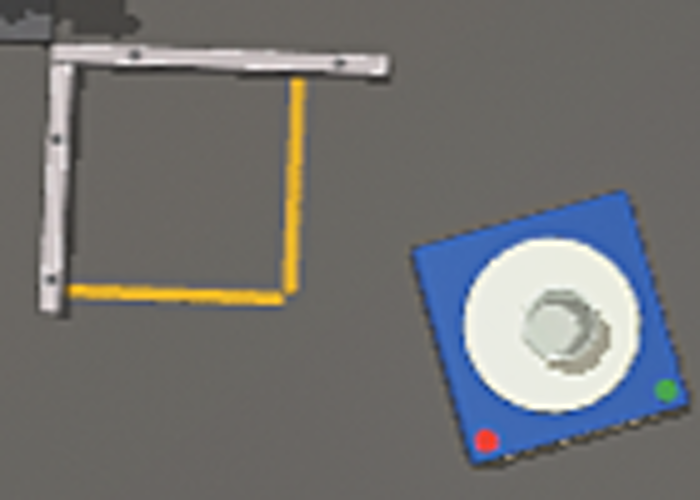

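Confirmed: this is the large stirrer, with a clear beaker near the middle of its plate and its red and green marks at the front. The tapes and the L-shaped stop are clear at crop (70–300, 50–300). Next I measure the stop's pose and plan the approach.

```bash
cat >> h.py <<'E'
def rows(targets,tilt=0):
    """targets: list of (x,y,z,yaw of tool x, tilt about tool y). prints scaled rows from the present measured pose"""
    o=r.get_obs();P=o["tcp_pos"];M=rot(o["orientation"]);out=[]
    print("t",round(o["clock"],2),"tcp",np.round(P,4),"toolx yaw",round(float(np.arctan2(M[1,0],M[0,0])),3),"F",np.round(o["contact_force"],1))
    for x,y,z,w,tl in targets:
        T=R.from_euler('z',w).as_matrix()@np.diag([1,-1,-1.])@R.from_euler('y',tl).as_matrix()
        print(np.round(np.r_[M.T@(np.array([x,y,z])-P)/.25,R.from_matrix(M.T@T).as_rotvec()/(np.pi/2)],3).tolist())
E
python3 - <<'E'
from h import *
f=r.grab_frame("top");im=f["pixels"].astype(int)
Y=(im[...,0]>130)&(im[...,2]<100)&(im[...,1]>100);Y[:, :205]=0;Y[:,290:]=0;Y[:165]=0;Y[230:]=0
p=np.argwhere(Y)[:,::-1];a=p[(p[:,0]<257)];b=p[p[:,1]<212]
def line(q):
    W=np.array([p2w(f,u,0)[:2] for u in q]);vx,vy,x,y=cv2.fitLine(W.astype(np.float32),cv2.DIST_HUBER,0,.001,.001).ravel();return np.array([x,y]),np.array([vx,vy]),W
ca,da,Wa=line(a);cb,db,Wb=line(b)
da*=np.sign(da[1]);db*=np.sign(db[0])
print("front tape mid",ca,"dir yaw",np.arctan2(-da[0],da[1]),"y-tape mid",cb,"yaw",np.arctan2(db[1],db[0]))
th=np.mean([np.arctan2(-da[0],da[1]),np.arctan2(db[1],db[0])])
X=np.array([np.cos(th),np.sin(th)]);Yv=np.array([-X[1],X[0]])
print("widths",np.ptp((Wa-ca)@X),np.ptp((Wb-cb)@Yv),"ends",((Wa-ca)@Yv).max(),((Wb-cb)@X).max())
# tape-centre intersection
I=X*(ca@X)+Yv*(cb@Yv);print("th",th,"tape corner",I)
print("home est (tape half 4mm)",I+(X+Yv)*(.07+.004))
# rail outer/inner tops at z=.022: white mask
Wm=(im.min(2)>150);Wm[:165]=0;Wm[228:]=0;Wm[:,:208]=0;Wm[:,288:]=0
q=np.argwhere(Wm)[:,::-1];W=np.array([p2w(f,u,.022)[:2] for u in q]);s=(W-I)@np.c_[X,Yv]
br=s[(s[:,1]>-.05)&(s[:,1]<.12)&(s[:,0]>.1)];sr=s[(s[:,0]<.12)&(s[:,1]>.1)]
print("rail centre x",br[:,0].mean(),np.ptp(br[:,0]),"y",sr[:,1].mean(),np.ptp(sr[:,1]))
C=I+X*(br[:,0].mean()-.006)+Yv*(sr[:,1].mean()-.006);print("corner",C,"home",C-.07*(X+Yv))
rows([(.40,.40,.26,1.9,0),(.49,.12,.26,1.2,0),(.425,-.168,.2,.265,0)])
E
```

```text
front tape mid [0.5503065  0.10198617] dir yaw -0.044022158 y-tape mid [0.63069785 0.01836805] yaw -0.043995768
widths 0.009375311067452197 0.011356996335884674 ends 0.059059699966923784 0.05682613904386848
th -0.044008963 tape corner [0.5467869  0.02206327]
home est (tape half 4mm) [0.62397087 0.09273601]
rail centre x 0.1497238902248165 0.011033941462492258 y 0.15089101445372338 0.01330134680420772
corner [0.69674608 0.1604909 ] home [0.62373422 0.09363831]
t 1.2 tcp [0.2689 0.6191 0.2313] toolx yaw 2.732 F [-0.3  0.1  0.3]
[-0.83, -0.595, -0.115, -0.0, 0.0, 0.53]
[-1.606, -1.479, -0.115, 0.0, 0.0, 0.975]
[-1.827, -2.639, 0.125, 0.0, 0.0, 1.57]
```

apply_moves([
  [-0.17, -0.12, -0.1, 0, 0, 0.11],
  [-0.35, -0.25, -0.115, 0, 0, 0.22],
  [-0.52, -0.37, -0.115, 0, 0, 0.33],
  [-0.68, -0.49, -0.115, 0, 0, 0.44],
  [-0.83, -0.6, -0.115, 0, 0, 0.54],
], claw=1)

```text
clock: 1.82
tcp_pos: [0.4004, 0.3972, 0.2604]
orientation: [-1.856, -2.535, -0.001]
contact_force: [-0.1, -0.2, 0.4]
grip_width: 0.0857
gripper_force: 0.0
```

```bash
python3 -c "
from h import *
rows([(.49,.12,.26,1.05,0),(.48,0.,.25,.7,0),(.425,-.168,.2,.265,0)])"
```

```text
t 1.82 tcp [0.4004 0.3972 0.2604] toolx yaw 1.878 F [-0.1 -0.2  0.4]
[-1.165, 0.007, 0.001, 0.0, -0.0, 0.527]
[-1.611, -0.176, 0.041, 0.0, -0.0, 0.75]
[-2.185, -0.589, 0.24, 0.0, -0.0, 1.027]
```

apply_moves([
  [-0.2, 0, 0, 0, 0, 0.11],
  [-0.4, 0, 0, 0, 0, 0.22],
  [-0.6, 0, 0, 0, 0, 0.33],
  [-0.8, 0, 0, 0, 0, 0.44],
  [-1, 0, 0, 0, 0, 0.55],
])

```text
clock: 2.45
tcp_pos: [0.4768, 0.1595, 0.2604]
orientation: [-2.746, -1.525, -0.001]
contact_force: [1.2, 0.5, 0.5]
grip_width: 0.0855
gripper_force: 0.0
```

```bash
python3 -c "
from h import *
rows([(.45,-.09,.22,.4,0),(.425,-.168,.12,.265,0),(.425,-.168,.12,.265,.2),(.425,-.168,.12,.265,-.2)])"
```

```text
t 2.45 tcp [0.4768 0.1595 0.2604] toolx yaw 1.014 F [1.2 0.5 0.5]
[-0.904, 0.436, 0.161, -0.0, -0.001, 0.391]
[-1.222, 0.516, 0.56, -0.0, -0.001, 0.477]
[-1.222, 0.516, 0.56, -0.048, 0.121, 0.475]
[-1.222, 0.516, 0.56, 0.048, -0.122, 0.475]
```

apply_moves([
  [-0.2, 0.1, 0, 0, 0, 0.1],
  [-0.4, 0.2, 0, 0, 0, 0.2],
  [-0.6, 0.3, 0.05, 0, 0, 0.3],
  [-0.8, 0.4, 0.1, 0, 0, 0.4],
  [-1, 0.47, 0.2, 0, 0, 0.47],
])

```text
clock: 3.08
tcp_pos: [0.4464, -0.1154, 0.2107]
orientation: [3.111, 0.434, 0.006]
contact_force: [1.8, 1.3, -0.6]
grip_width: 0.0858
gripper_force: 0.0
```

Run:
```python
from h import *
rows([(.423,-.168,.12,.265,0),(.423,-.168,.01,.265,0)])
M=rot(r.get_obs()["orientation"]);print(M.round(2))
f=r.grab_frame("wrist");print(f["eye"],r.get_obs()["joints"]);save(f,"wrist1.png")
```

```text
t 3.08 tcp [ 0.4464 -0.1154  0.2107] toolx yaw 0.277 F [ 1.8  1.3 -0.6]
[-0.149, 0.177, 0.362, 0.0, -0.002, 0.008]
[-0.151, 0.176, 0.802, 0.0, -0.002, 0.008]
[[ 0.96  0.27  0.  ]
 [ 0.27 -0.96  0.  ]
 [ 0.    0.   -1.  ]]
[ 0.51193812 -0.09693572  0.35385271] [-0.58157457  0.17232327  0.80715993  2.11748896 -0.15393046  0.91139521
 -0.99210497]
```

View pics/wrist1.png

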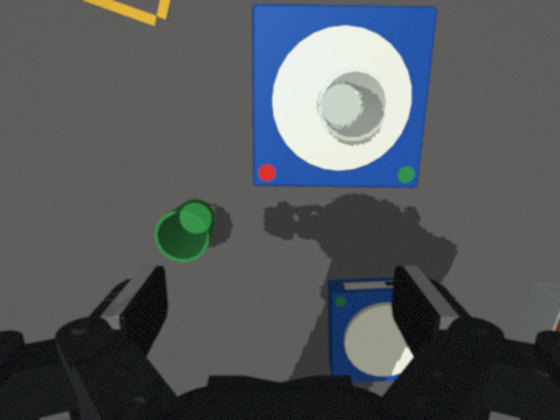

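The wrist view shows the stirrer squarely ahead at (345,95) with the beaker on its plate. The green look-alike is at (185,235) and the small stirrer at (375,330). I descend just in front of the stirrer's front face, with the tool tilted back.

Run:
```python
from h import *
rows([(.423,-.168,.10,.262,.2),(.423,-.168,.005,.262,.2)])
```

```text
t 3.12 tcp [ 0.4417 -0.1217  0.2078] toolx yaw 0.266 F [-2.7 -4.1 -2.5]
[-0.12, 0.158, 0.432, 0.001, 0.129, 0.002]
[-0.119, 0.158, 0.812, 0.001, 0.129, 0.002]
```

apply_moves([
  [-0.1, 0.1, 0.1, 0, 0.06, 0],
  [-0.12, 0.158, 0.25, 0, 0.12, 0],
  [-0.12, 0.158, 0.43, 0, 0.129, 0],
  [-0.12, 0.158, 0.6, 0, 0.129, 0],
  [-0.12, 0.158, 0.72, 0, 0.129, 0],
])

```text
clock: 3.75
tcp_pos: [0.4273, -0.1597, 0.0284]
orientation: [-3.067, -0.434, -0.31]
contact_force: [0.2, -0.0, 0.8]
grip_width: 0.0855
gripper_force: 0.0
```

Run:
```python
from h import *
f=r.grab_frame("top");save(f,"top2.png",(250,170,140,105),5)
rows([(.423,-.168,.005,.262,.2)])
f=r.grab_frame("scene");save(f,"scene2.png",(130,120,140,105),5)
```

```text
t 3.8 tcp [ 0.4257 -0.1592  0.0262] toolx yaw 0.281 F [-1.   0.5 -2.6]
[-0.036, 0.031, 0.079, -0.004, 0.001, 0.012]
```

View pics/scene2.png

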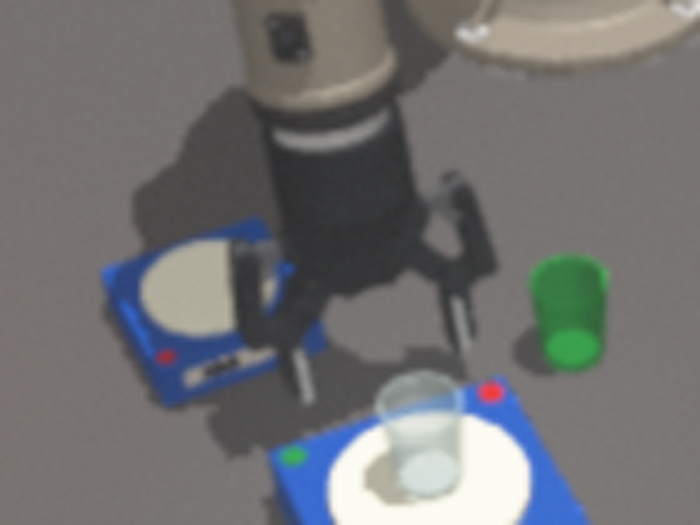

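The scene crop shows the gripper between the small stirrer and the green beaker. Both fingers are down in front of the big stirrer's front face, and the beaker is untouched.

apply_moves([
  [-0.03, 0.03, 0.04, 0, 0, 0.01],
  [-0.036, 0.031, 0.079, 0, 0, 0.012],
  [-0.036, 0.031, 0.079, 0, 0, 0.012],
])

```text
clock: 4.22
tcp_pos: [0.4259, -0.1688, 0.0097]
orientation: [-3.069, -0.405, -0.313]
contact_force: [-0.2, -0.3, 0.5]
grip_width: 0.0857
gripper_force: 0.0
```

Run:
```python
from h import *
rows([(.443,-.163,.006,.262,.2),(.475,-.155,.006,.15,.2),(.523,-.141,.006,-.044,.2)])
```

```text
t 4.22 tcp [ 0.4259 -0.1688  0.0097] toolx yaw 0.262 F [-0.2 -0.3  0.5]
[0.068, -0.005, 0.029, -0.002, -0.002, 0.0]
[0.197, -0.002, 0.056, -0.017, -0.002, 0.07]
[0.393, -0.006, 0.096, -0.041, -0.002, 0.191]
```

apply_moves([
  [0.04, 0, 0.02, 0, 0, 0],
  [0.08, -0.003, 0.03, -0.002, 0, 0.01],
  [0.115, -0.003, 0.038, -0.006, 0, 0.025],
  [0.15, -0.003, 0.046, -0.01, 0, 0.043],
  [0.185, -0.003, 0.053, -0.015, 0, 0.062],
])

```text
clock: 4.85
tcp_pos: [0.4693, -0.1541, 0.0047]
orientation: [-3.097, -0.252, -0.309]
contact_force: [-9.3, -1.2, 5.2]
grip_width: 0.0854
gripper_force: 4.1
```

```bash
cat >> h.py <<'E'
HOME=np.array([.6238,.0932]);TH=-.044
AX=np.array([[np.cos(TH),-np.sin(TH)],[np.sin(TH),np.cos(TH)]])
def stir(f,guess):
    """centre, yaw of stirrer from plate ellipse and red/green marks, in the stop's axes relative to home"""
    im=f["pixels"].astype(int);u=w2p(f,[*guess,.05]).astype(int);m=np.zeros(im.shape[:2],bool);m[max(u[1]-34,0):u[1]+34,max(u[0]-34,0):u[0]+34]=1
    r_,g,b=im[...,0],im[...,1],im[...,2]
    bl=(b>r_+50)&m
    def big(k):
        n,l,s,c=cv2.connectedComponentsWithStats((k&m).astype(np.uint8));i=1+np.argmax(s[1:,4]);return s[i,4],c[i],l==i
    o={}
    for n,k in(("red",(r_>150)&(g<110)&(b<110)),("green",(g>b+10)&(g>r_+20))):
        try: a,c,_=big(k);o[n]=p2w(f,c,.042)[:2];print(n,a,end=" ")
        except Exception: print(n,"unseen",end=" ")
    a,c,k=big((im.min(2)>150));e=cv2.fitEllipse(cv2.convexHull(np.argwhere(k)[:,::-1].astype(np.int32)));o["plate"]=p2w(f,e[0],.05)[:2]
    print("plate ax",np.round(e[1],1))
    for n in o: print(n,np.round(AX.T@(o[n]-HOME)*1000,1),"mm rel home")
    if "red" in o and "green" in o:
        d=o["red"]-o["green"];print("yaw err",round(float(np.arctan2(-d[0],d[1])-TH),3))
    return o
E
python3 - <<'E'
from h import *
f=r.grab_frame("top");stir(f,(.55,-.14))
rows([(.490,-.150,.006,.08,.2),(.523,-.141,.006,-.044,.2)])
E
```

```text
red 15 green 14 plate ax [34.4 35. ]
red [-136.8 -192. ] mm rel home
green [-112.3 -305.9] mm rel home
plate [ -68.3 -236.9] mm rel home
yaw err 0.213
t 4.9 tcp [ 0.4712 -0.1536  0.0049] toolx yaw 0.162 F [-2.9 -0.5 -2.2]
[0.076, -0.002, 0.011, -0.012, -0.0, 0.051]
[0.209, -0.016, 0.038, -0.027, -0.0, 0.128]
```

apply_moves([
  [0.035, -0.001, 0.006, -0.006, 0, 0.025],
  [0.07, -0.002, 0.011, -0.012, 0, 0.05],
  [0.105, -0.005, 0.018, -0.016, 0, 0.07],
  [0.14, -0.009, 0.025, -0.02, 0, 0.09],
  [0.175, -0.013, 0.032, -0.024, 0, 0.11],
])

```text
clock: 5.52
tcp_pos: [0.5138, -0.1436, 0.0056]
orientation: [3.124, -0.022, 0.313]
contact_force: [-3.4, 0.4, -2.3]
grip_width: 0.0857
gripper_force: 1.7
```

Run:
```python
from h import *
f=r.grab_frame("top");stir(f,(.59,-.14))
rows([(.532,-.141,.006,-.044,.2)])
```

```text
red 14 green 13 plate ax [34.2 34.9]
red [ -82.7 -181. ] mm rel home
green [ -78.  -297.4] mm rel home
plate [ -22.9 -237.5] mm rel home
yaw err 0.041
t 5.58 tcp [ 0.5155 -0.143   0.0058] toolx yaw -0.014 F [-1.3 -0.3 -1.7]
[0.065, -0.009, 0.012, -0.003, -0.001, 0.019]
```

apply_moves([
  [0.03, -0.003, 0.006, 0, 0, 0.01],
  [0.05, -0.006, 0.009, -0.003, 0, 0.019],
  [0.062, -0.009, 0.012, -0.003, 0, 0.019],
  [0.065, -0.009, 0.012, -0.003, 0, 0.019],
])

```text
clock: 6.08
tcp_pos: [0.5311, -0.1427, 0.0063]
orientation: [3.12, -0.068, 0.316]
contact_force: [-2.9, 0.0, -2.9]
grip_width: 0.0852
gripper_force: 1.8
```

Run:
```python
from h import *
f=r.grab_frame("top");o=stir(f,(.61,-.14))
rows([(.50,-.14,.006,-.044,.2),(.49,-.14,.18,-.044,.2)])
```

```text
red 15 green 3 plate ax [34.1 34.8]
red [ -63.6 -180.3] mm rel home
green [ -58.8 -297. ] mm rel home
plate [  -5.6 -238.1] mm rel home
yaw err 0.041
t 6.12 tcp [ 0.5311 -0.1427  0.0064] toolx yaw -0.044 F [-2.5  1.1 -2.6]
[-0.123, -0.006, -0.024, 0.0, -0.001, 0.0]
[-0.022, -0.004, -0.713, 0.0, -0.001, 0.0]
```

apply_moves([
  [-0.06, 0, -0.015, 0, 0, 0],
  [-0.13, 0, -0.03, 0, 0, 0],
  [-0.12, 0, -0.25, 0, 0, 0],
  [-0.07, 0, -0.5, 0, 0, 0],
  [-0.022, 0, -0.713, 0, 0, 0],
])

```text
clock: 6.75
tcp_pos: [0.4897, -0.1417, 0.1819]
orientation: [3.12, -0.072, 0.319]
contact_force: [1.0, 0.9, 1.0]
grip_width: 0.0853
gripper_force: 0.0
```

Run:
```python
from h import *
rows([(.52,-.2,.2,.8,.2),(.603,-.25,.2,1.527,.2)])
```

```text
t 6.75 tcp [ 0.4897 -0.1417  0.1819] toolx yaw -0.046 F [1.  0.9 1. ]
[0.144, 0.227, -0.044, 0.108, -0.003, -0.528]
[0.478, 0.412, 0.025, 0.201, -0.002, -0.981]
```

apply_moves([
  [0.02, 0.06, -0.05, 0.022, 0, -0.108],
  [0.05, 0.12, -0.05, 0.044, 0, -0.215],
  [0.08, 0.17, -0.05, 0.066, 0, -0.32],
  [0.11, 0.21, -0.05, 0.087, 0, -0.425],
  [0.144, 0.227, -0.044, 0.108, 0, -0.53],
])

```text
clock: 7.38
tcp_pos: [0.5206, -0.2005, 0.1989]
orientation: [-2.805, -1.201, -0.29]
contact_force: [0.6, 1.1, 0.2]
grip_width: 0.085
gripper_force: 0.0
```

Run:
```python
from h import *
rows([(.602,-.255,.2,1.527,.2),(.602,-.255,.10,1.527,.2)])
```

```text
t 7.38 tcp [ 0.5206 -0.2005  0.1989] toolx yaw 0.81 F [0.6 1.1 0.2]
[0.066, 0.386, 0.011, 0.094, -0.002, -0.447]
[-0.015, 0.385, 0.402, 0.094, -0.002, -0.447]
```

apply_moves([
  [0.03, 0.1, 0, 0.022, 0, -0.107],
  [0.05, 0.2, 0, 0.045, 0, -0.215],
  [0.06, 0.3, 0, 0.067, 0, -0.32],
  [0.066, 0.386, 0.011, 0.09, 0, -0.425],
  [0.066, 0.386, 0.011, 0.094, 0, -0.447],
])

```text
clock: 8.0
tcp_pos: [0.6025, -0.2553, 0.1988]
orientation: [-2.167, -2.066, -0.219]
contact_force: [0.2, 1.0, -0.8]
grip_width: 0.0853
gripper_force: 0.0
```

Run:
```python
from h import *
f=r.grab_frame("top");o=stir(f,(.61,-.14));save(f,"top3.png",(250,130,140,105),5)
rows([(.602,-.255,.10,1.527,.2),(.602,-.255,.006,1.527,.2)])
print(r.get_obs()["joints"].round(2))
```

```text
red 15 green 14 plate ax [34.1 34.8]
red [ -63.6 -180.3] mm rel home
green [ -63.5 -296.2] mm rel home
plate [  -5.6 -238.1] mm rel home
yaw err 0.001
t 8.05 tcp [ 0.6017 -0.2546  0.1988] toolx yaw 1.523 F [ 0.7 -0.1 -0. ]
[-0.081, 0.002, 0.387, -0.0, -0.001, -0.003]
[-0.156, 0.003, 0.755, -0.0, -0.001, -0.003]
[ 0.02  0.57  0.56  1.61 -0.51  1.18  0.7 ]
```

View pics/top3.png

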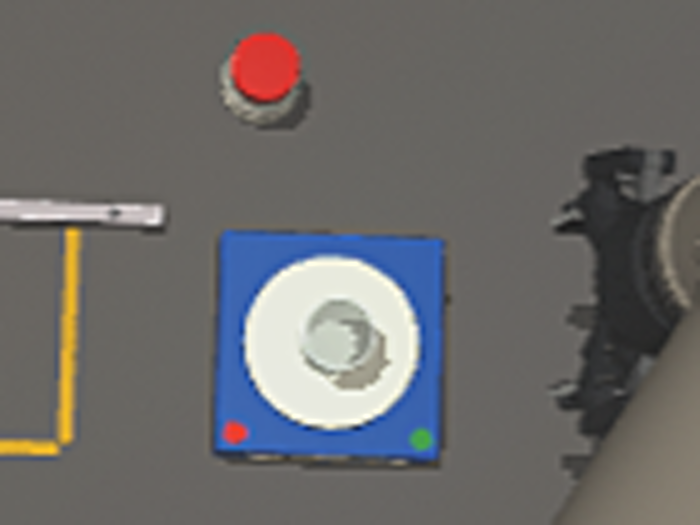

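The stirrer is now parallel to the stop, 5–6 mm clear of the back rail's line, and the beaker is central. The gripper is on its right at (600,300). I descend and push towards +y.

apply_moves([
  [-0.04, 0, 0.2, 0, 0, 0],
  [-0.08, 0, 0.38, 0, 0, 0],
  [-0.12, 0, 0.58, 0, 0, 0],
  [-0.15, 0, 0.72, 0, 0, 0],
  [-0.156, 0.003, 0.755, 0, 0, -0.003],
])

```text
clock: 8.68
tcp_pos: [0.5998, -0.253, 0.0045]
orientation: [-2.162, -2.065, -0.215]
contact_force: [0.5, 0.2, 0.3]
grip_width: 0.0853
gripper_force: 0.0
```

Run:
```python
from h import *
rows([(.604,-.215,.006,1.527,.2),(.606,-.170,.006,1.527,.2)])
```

```text
t 8.68 tcp [ 0.5998 -0.253   0.0045] toolx yaw 1.525 F [0.5 0.2 0.3]
[0.151, 0.01, 0.025, -0.003, -0.002, -0.001]
[0.327, 0.01, 0.061, -0.003, -0.002, -0.001]
```

apply_moves([
  [0.05, 0.01, 0.005, 0, 0, 0],
  [0.095, 0.01, 0.014, 0, 0, 0],
  [0.135, 0.01, 0.022, 0, 0, 0],
  [0.175, 0.01, 0.03, 0, 0, 0],
  [0.215, 0.01, 0.038, 0, 0, 0],
])

```text
clock: 9.3
tcp_pos: [0.6077, -0.2027, 0.0094]
orientation: [-2.168, -2.072, -0.217]
contact_force: [0.5, -6.2, 2.4]
grip_width: 0.0854
gripper_force: 3.3
```

apply_moves([
  [0.04, 0, 0.008, 0, 0, 0],
  [0.08, 0, 0.016, 0, 0, 0],
  [0.12, 0, 0.024, 0, 0, 0],
  [0.16, 0, 0.032, 0, 0, 0],
  [0.2, 0, 0.04, 0, 0, 0],
])

```text
clock: 9.93
tcp_pos: [0.6099, -0.1514, 0.0093]
orientation: [-2.168, -2.072, -0.217]
contact_force: [0.1, -6.8, 1.0]
grip_width: 0.0853
gripper_force: 3.1
```

Run:
```python
from h import *
f=r.grab_frame("top");o=stir(f,(.61,-.07))
p=HOME+AX@np.array([-.006,-.1]);rows([(*(HOME+AX@np.array([-.008,-.1])),.006,1.527,.2)])
```

```text
red 12 green 15 plate ax [34.2 34.9]
red [ -63.9 -106.6] mm rel home
green [ -63.2 -222.8] mm rel home
plate [  -6. -165.] mm rel home
yaw err 0.006
t 9.97 tcp [ 0.6101 -0.1492  0.0093] toolx yaw 1.528 F [-0.7 -5.8  4.1]
[0.557, -0.02, 0.126, 0.001, 0.0, 0.0]
```

apply_moves([
  [0.04, 0, 0.009, 0, 0, 0],
  [0.08, 0, 0.018, 0, 0, 0],
  [0.12, 0, 0.027, 0, 0, 0],
  [0.16, -0.003, 0.036, 0, 0, 0],
  [0.2, -0.005, 0.044, 0, 0, 0],
])

```text
clock: 10.6
tcp_pos: [0.6117, -0.1017, 0.0091]
orientation: [-2.17, -2.072, -0.218]
contact_force: [0.8, -8.8, 6.2]
grip_width: 0.0855
gripper_force: 4.4
```

apply_moves([
  [0.04, 0, 0.009, 0, 0, 0],
  [0.08, 0, 0.018, 0, 0, 0],
  [0.12, 0, 0.027, 0, 0, 0],
  [0.16, 0, 0.036, 0, 0, 0],
  [0.2, 0, 0.044, 0, 0, 0],
])

```text
clock: 11.22
tcp_pos: [0.614, -0.0508, 0.0085]
orientation: [-2.171, -2.072, -0.219]
contact_force: [-0.7, -10.4, 7.4]
grip_width: 0.0856
gripper_force: 4.9
```

Run:
```python
from h import *
f=r.grab_frame("top");o=stir(f,(.615,.03))
rows([(*(HOME+AX@np.array([-.008,-.082])),.008,1.527,.2)])
```

```text
red 13 green 4 plate ax [34.2 34.8]
red [-64.   -6.4] mm rel home
green [ -60.8 -119.7] mm rel home
plate [ -6.3 -64.4] mm rel home
yaw err 0.028
t 11.28 tcp [ 0.6141 -0.0483  0.0083] toolx yaw 1.526 F [ 0.5 -7.2  6.2]
[0.234, -0.018, 0.048, 0.002, 0.001, -0.0]
```

apply_moves([
  [0.05, -0.003, 0.011, 0, 0, 0],
  [0.1, -0.006, 0.022, 0, 0, 0],
  [0.15, -0.01, 0.032, 0, 0, 0],
  [0.2, -0.014, 0.042, 0, 0, 0],
  [0.232, -0.018, 0.048, 0, 0, 0],
])

```text
clock: 11.9
tcp_pos: [0.6124, 0.0099, 0.0081]
orientation: [-2.169, -2.072, -0.22]
contact_force: [0.7, -7.9, 5.0]
grip_width: 0.0854
gripper_force: 4.2
```

Run:
```python
from h import *
f=r.grab_frame("top");o=stir(f,(.62,.09))
q=lambda x,y:HOME+AX@np.array([x,y])
rows([(*q(-.008,-.11),.006,1.527,.2),(*q(-.03,-.12),.2,1.527,.2)])
```

```text
red 13 green unseen plate ax [34.1 35.1]
red [-67.8  54.9] mm rel home
plate [-10.7  -3.7] mm rel home
t 11.95 tcp [0.6122 0.0116 0.008 ] toolx yaw 1.526 F [ 0.4 -7.2  6.5]
[-0.111, 0.0, -0.014, 0.002, 0.0, -0.0]
[0.004, -0.085, -0.783, 0.002, 0.0, -0.0]
```

apply_moves([
  [-0.06, 0, -0.01, 0, 0, 0],
  [-0.12, 0, -0.014, 0, 0, 0],
  [-0.08, -0.02, -0.25, 0, 0, 0],
  [-0.04, -0.05, -0.5, 0, 0, 0],
  [0.004, -0.085, -0.75, 0, 0, 0],
])

```text
clock: 12.58
tcp_pos: [0.5873, -0.024, 0.1888]
orientation: [-2.163, -2.068, -0.216]
contact_force: [0.8, 0.5, 0.9]
grip_width: 0.0855
gripper_force: 0.0
```

Run:
```python
from h import *
f=r.grab_frame("top");o=stir(f,(.62,.09))
q=lambda x,y:HOME+AX@np.array([x,y])
rows([(*q(-.10,-.07),.21,.75,.2),(*q(-.118,-.004),.2,TH,.2)])
```

```text
red 13 green 15 plate ax [34.1 35. ]
red [-67.8  55.6] mm rel home
green [-69.  -59.7] mm rel home
plate [-11.   -2.2] mm rel home
yaw err -0.01
t 12.62 tcp [ 0.5904 -0.0256  0.1969] toolx yaw 1.526 F [ 1.1 -2.6  4.7]
[0.207, -0.288, -0.013, -0.094, -0.004, 0.484]
[0.457, -0.361, 0.079, -0.196, -0.006, 0.979]
```

apply_moves([
  [0.01, -0.08, -0.04, -0.021, 0, 0.108],
  [0.05, -0.15, -0.04, -0.042, 0, 0.215],
  [0.1, -0.21, -0.03, -0.063, 0, 0.32],
  [0.15, -0.26, -0.02, -0.083, 0, 0.425],
  [0.207, -0.288, -0.013, -0.1, 0, 0.52],
])

```text
clock: 13.25
tcp_pos: [0.5171, 0.0296, 0.2006]
orientation: [-2.873, -1.029, -0.277]
contact_force: [0.3, 1.0, -0.9]
grip_width: 0.0854
gripper_force: 0.0
```

Run:
```python
from h import *
q=lambda x,y:HOME+AX@np.array([x,y])
rows([(*q(-.118,-.004),.2,TH,.2),(*q(-.118,-.004),.15,TH,.2)])
```

```text
t 13.25 tcp [0.5171 0.0296 0.2006] toolx yaw 0.687 F [ 0.3  1.  -0.9]
[0.126, -0.229, 0.03, -0.099, 0.005, 0.456]
[0.087, -0.227, 0.226, -0.099, 0.005, 0.456]
```

apply_moves([
  [0.02, -0.06, 0, -0.023, 0, 0.107],
  [0.06, -0.12, 0.01, -0.047, 0, 0.215],
  [0.1, -0.18, 0.02, -0.07, 0.003, 0.32],
  [0.126, -0.229, 0.03, -0.092, 0.005, 0.425],
  [0.126, -0.229, 0.03, -0.099, 0.005, 0.456],
])

```text
clock: 13.88
tcp_pos: [0.5057, 0.0959, 0.1999]
orientation: [3.12, -0.059, 0.314]
contact_force: [0.0, -0.6, -0.0]
grip_width: 0.0856
gripper_force: 0.0
```

Run:
```python
from h import *
q=lambda x,y:HOME+AX@np.array([x,y])
rows([(*q(-.118,-.004),.1,TH,.2),(*q(-.118,-.004),.006,TH,.2)])
```

```text
t 13.88 tcp [0.5057 0.0959 0.1999] toolx yaw -0.037 F [ 0.  -0.6 -0. ]
[-0.079, 0.006, 0.392, 0.0, -0.0, 0.004]
[-0.154, 0.005, 0.76, 0.0, -0.0, 0.004]
```

apply_moves([
  [-0.04, 0, 0.2, 0, 0, 0],
  [-0.08, 0.003, 0.38, 0, 0, 0],
  [-0.12, 0.004, 0.58, 0, 0, 0],
  [-0.15, 0.005, 0.72, 0, 0, 0.004],
  [-0.154, 0.005, 0.76, 0, 0, 0.004],
])

```text
clock: 14.5
tcp_pos: [0.5053, 0.092, 0.0046]
orientation: [3.12, -0.07, 0.309]
contact_force: [-0.1, -0.6, 0.3]
grip_width: 0.0854
gripper_force: 0.0
```

Run:
```python
from h import *
q=lambda x,y:HOME+AX@np.array([x,y])
rows([(*q(-.088,-.004),.006,TH,.2),(*q(-.075,-.004),.006,TH,.2)])
```

```text
t 14.5 tcp [0.5053 0.092  0.0046] toolx yaw -0.045 F [-0.1 -0.6  0.3]
[0.12, -0.01, 0.018, 0.001, 0.002, -0.001]
[0.171, -0.01, 0.029, 0.001, 0.002, -0.001]
```

apply_moves([
  [0.04, -0.003, 0.005, 0, 0, 0],
  [0.08, -0.006, 0.01, 0, 0, 0],
  [0.11, -0.01, 0.016, 0, 0, 0],
  [0.135, -0.01, 0.022, 0, 0, 0],
  [0.155, -0.01, 0.026, 0, 0, 0],
])

```text
clock: 15.12
tcp_pos: [0.5434, 0.0948, 0.0076]
orientation: [3.123, -0.066, 0.307]
contact_force: [-9.8, 0.7, 6.9]
grip_width: 0.0855
gripper_force: 4.9
```

apply_moves([
  [0.006, 0, 0.001, 0, 0, 0],
  [0.012, 0, 0.002, 0, 0, 0],
  [0.018, 0, 0.003, 0, 0, 0],
  [0.018, 0, 0.003, 0, 0, 0],
])

```text
clock: 15.62
tcp_pos: [0.5471, 0.0946, 0.0075]
orientation: [3.123, -0.066, 0.305]
contact_force: [-10.2, -0.1, 7.6]
grip_width: 0.0848
gripper_force: 5.3
```

Run:
```python
from h import *
f=r.grab_frame("top");o=stir(f,(.62,.09))
q=lambda x,y:HOME+AX@np.array([x,y])
rows([(*q(-.072,-.004),.007,TH,.2)])
```

```text
red 2 green 14 plate ax [34.1 35. ]
red [-53.4  56. ] mm rel home
green [-57.5 -59. ] mm rel home
plate [-0.3 -2. ] mm rel home
yaw err -0.036
t 15.68 tcp [0.5471 0.0946 0.0075] toolx yaw -0.042 F [-11.    0.7   7. ]
[0.018, 0.008, 0.006, -0.001, 0.003, 0.001]
```

apply_moves([
  [0.004, 0, 0.001, 0, 0, 0],
  [0.008, 0, 0.002, 0, 0, 0],
  [0.012, 0, 0.002, 0, 0, 0],
  [0.012, 0, 0.002, 0, 0, 0],
])

```text
clock: 16.18
tcp_pos: [0.5472, 0.0946, 0.0069]
orientation: [3.124, -0.065, 0.297]
contact_force: [-18.4, 1.0, 13.4]
grip_width: 0.0856
gripper_force: 9.3
```

apply_moves([
  [0.004, 0, 0.001, 0, 0, 0],
  [0.008, 0, 0.002, 0, 0, 0],
  [0.008, 0, 0.002, 0, 0, 0],
])

```text
clock: 16.55
tcp_pos: [0.5473, 0.0945, 0.0063]
orientation: [3.125, -0.065, 0.291]
contact_force: [-23.0, 1.8, 16.8]
grip_width: 0.0853
gripper_force: 11.7
```

Flush against the back rail: force rises while the TCP stays put. Now round to the -y side for the side rail.

apply_moves([
  [-0.08, 0, -0.016, 0, 0, 0],
  [-0.15, 0, -0.03, 0, 0, 0],
  [-0.12, 0, -0.25, 0, 0, 0],
  [-0.07, 0, -0.5, 0, 0, 0],
  [-0.022, 0, -0.75, 0, 0, 0],
])

```text
clock: 17.18
tcp_pos: [0.513, 0.0956, 0.1905]
orientation: [3.121, -0.068, 0.316]
contact_force: [2.1, 1.8, 1.1]
grip_width: 0.0854
gripper_force: 0.0
```

Run:
```python
from h import *
f=r.grab_frame("top");o=stir(f,(.62,.09))
q=lambda x,y:HOME+AX@np.array([x,y])
rows([(*q(-.10,-.07),.2,.75,.2),(*q(-.004,-.112),.2,TH+np.pi/2,.2)])
```

```text
red 13 green 14 plate ax [34.1 34.9]
red [-57.7  56.1] mm rel home
green [-57.5 -59. ] mm rel home
plate [-0.2 -1.9] mm rel home
yaw err 0.002
t 17.23 tcp [0.5171 0.0962 0.1972] toolx yaw -0.045 F [ 3.4 -1.4  3.6]
[0.029, 0.273, -0.007, 0.1, -0.007, -0.495]
[0.405, 0.441, 0.073, 0.202, -0.007, -0.979]
```

apply_moves([
  [-0.03, 0.07, -0.03, 0.022, 0, -0.108],
  [-0.02, 0.14, -0.03, 0.044, 0, -0.215],
  [-0.01, 0.19, -0.03, 0.066, 0, -0.32],
  [0.01, 0.24, -0.02, 0.087, -0.005, -0.425],
  [0.03, 0.273, -0.007, 0.106, -0.007, -0.525],
])

```text
clock: 17.85
tcp_pos: [0.5174, 0.0265, 0.1923]
orientation: [-2.81, -1.192, -0.27]
contact_force: [0.8, -0.9, 1.0]
grip_width: 0.0856
gripper_force: 0.0
```

Run:
```python
from h import *
q=lambda x,y:HOME+AX@np.array([x,y])
rows([(*q(-.004,-.112),.2,TH+np.pi/2,.2)])
```

```text
t 17.85 tcp [0.5174 0.0265 0.1923] toolx yaw 0.802 F [ 0.8 -0.9  1. ]
[0.145, 0.405, -0.004, 0.089, 0.004, -0.452]
```

apply_moves([
  [0.01, 0.1, -0.02, 0.021, 0, -0.107],
  [0.05, 0.2, -0.02, 0.042, 0, -0.215],
  [0.09, 0.3, -0.01, 0.063, 0.003, -0.32],
  [0.145, 0.4, -0.004, 0.084, 0.004, -0.425],
  [0.145, 0.405, -0.004, 0.089, 0.004, -0.452],
])

```text
clock: 18.48
tcp_pos: [0.6164, -0.0193, 0.1995]
orientation: [-2.169, -2.069, -0.216]
contact_force: [0.3, 0.8, 0.2]
grip_width: 0.0856
gripper_force: 0.0
```

Run:
```python
from h import *
q=lambda x,y:HOME+AX@np.array([x,y])
rows([(*q(-.004,-.110),.1,TH+np.pi/2,.2),(*q(-.004,-.110),.008,TH+np.pi/2,.2)])
```

```text
t 18.48 tcp [ 0.6164 -0.0193  0.1995] toolx yaw 1.524 F [0.3 0.8 0.2]
[-0.068, -0.006, 0.393, 0.0, 0.001, -0.002]
[-0.14, -0.006, 0.753, 0.0, 0.001, -0.002]
```

apply_moves([
  [-0.04, -0.006, 0.2, 0, 0, 0],
  [-0.07, -0.006, 0.38, 0, 0, 0],
  [-0.11, -0.006, 0.58, 0, 0, 0],
  [-0.135, -0.006, 0.72, 0, 0, -0.002],
  [-0.14, -0.006, 0.753, 0, 0, -0.002],
])

```text
clock: 19.1
tcp_pos: [0.6111, -0.0148, 0.0059]
orientation: [-2.165, -2.067, -0.211]
contact_force: [-0.2, -1.1, 0.2]
grip_width: 0.085
gripper_force: 0.0
```

Run:
```python
from h import *
q=lambda x,y:HOME+AX@np.array([x,y])
rows([(*q(-.004,-.082),.007,TH+np.pi/2,.2),(*q(-.004,-.075),.007,TH+np.pi/2,.2)])
```

```text
t 19.1 tcp [ 0.6111 -0.0148  0.0059] toolx yaw 1.524 F [-0.2 -1.1  0.2]
[0.105, 0.015, 0.017, -0.003, 0.0, -0.002]
[0.132, 0.015, 0.022, -0.003, 0.0, -0.002]
```

apply_moves([
  [0.035, 0.008, 0.006, 0, 0, 0],
  [0.07, 0.015, 0.012, 0, 0, 0],
  [0.1, 0.015, 0.017, -0.003, 0, -0.002],
  [0.12, 0.015, 0.02, -0.003, 0, -0.002],
  [0.132, 0.015, 0.022, -0.003, 0, -0.002],
])

```text
clock: 19.73
tcp_pos: [0.6186, 0.0131, 0.01]
orientation: [-2.174, -2.076, -0.219]
contact_force: [-1.1, -14.9, 5.5]
grip_width: 0.0853
gripper_force: 7.4
```

apply_moves([
  [0.004, 0, 0.001, 0, 0, 0],
  [0.008, 0, 0.002, 0, 0, 0],
  [0.012, 0, 0.002, 0, 0, 0],
  [0.016, 0, 0.003, 0, 0, 0],
  [0.016, 0, 0.003, 0, 0, 0],
])

```text
clock: 20.35
tcp_pos: [0.6186, 0.0131, 0.01]
orientation: [-2.179, -2.075, -0.215]
contact_force: [-3.1, -17.8, 5.5]
grip_width: 0.0854
gripper_force: 9.2
```

Run:
```python
from h import *
f=r.grab_frame("top");o=stir(f,(.62,.09))
rows([])
```

```text
red 13 green unseen plate ax [34.  35.1]
red [-58.   57.8] mm rel home
plate [-0.5 -0.5] mm rel home
t 20.4 tcp [0.6186 0.0131 0.01  ] toolx yaw 1.523 F [ -2.2 -17.5   5.4]
```

apply_moves([
  [0.006, 0, 0.001, 0, 0, 0],
  [0.012, 0, 0.002, 0, 0, 0],
  [0.018, 0, 0.003, 0, 0, 0],
  [0.018, 0, 0.003, 0, 0, 0],
])

```text
clock: 20.9
tcp_pos: [0.6186, 0.0132, 0.0101]
orientation: [-2.184, -2.076, -0.211]
contact_force: [-3.5, -27.3, 7.1]
grip_width: 0.0857
gripper_force: 13.5
```

apply_moves([
  [-0.07, 0, -0.014, 0, 0, 0],
  [-0.14, 0, -0.025, 0, 0, 0],
  [-0.1, -0.02, -0.25, 0, 0, 0],
  [-0.06, -0.05, -0.5, 0, 0, 0],
  [-0.1, -0.085, -0.75, 0, 0, 0],
])

```text
clock: 21.52
tcp_pos: [0.5938, -0.031, 0.1873]
orientation: [-2.161, -2.077, -0.222]
contact_force: [1.5, -0.2, 0.6]
grip_width: 0.0852
gripper_force: 0.0
```

apply_moves([
  [-0.2, 0, 0, 0, 0, 0],
  [-0.4, 0, 0, 0, 0, 0],
  [-0.4, 0, 0, 0, 0, 0],
])

```text
clock: 21.9
tcp_pos: [0.5884, -0.1358, 0.1654]
orientation: [-2.174, -2.067, -0.219]
contact_force: [0.3, 0.8, 0.0]
grip_width: 0.0855
gripper_force: 0.0
```

Run:
```python
from h import *
f=r.grab_frame("top");o=stir(f,(.62,.09));rows([])
a=f["pixels"][150:240,200:300];g=r.grab_frame("scene");u=w2p(g,[.64,.1,.03]).astype(int);b=g["pixels"][u[1]-60:u[1]+60,u[0]-65:u[0]+65]
z=lambda i,w:cv2.resize(i,(w,560),interpolation=cv2.INTER_CUBIC)
cv2.imwrite("pics/fin.png",np.hstack([z(a,400),z(b,400)])[:,:,::-1])
```

```text
red 14 green 14 plate ax [34.  35.1]
red [-58.2  58.2] mm rel home
green [-57.8 -58.5] mm rel home
plate [-0.4 -0.4] mm rel home
yaw err 0.004
t 21.95 tcp [ 0.5891 -0.1328  0.1654] toolx yaw 1.524 F [ 0.9  0.5 -0.2]
```

View pics/fin.png

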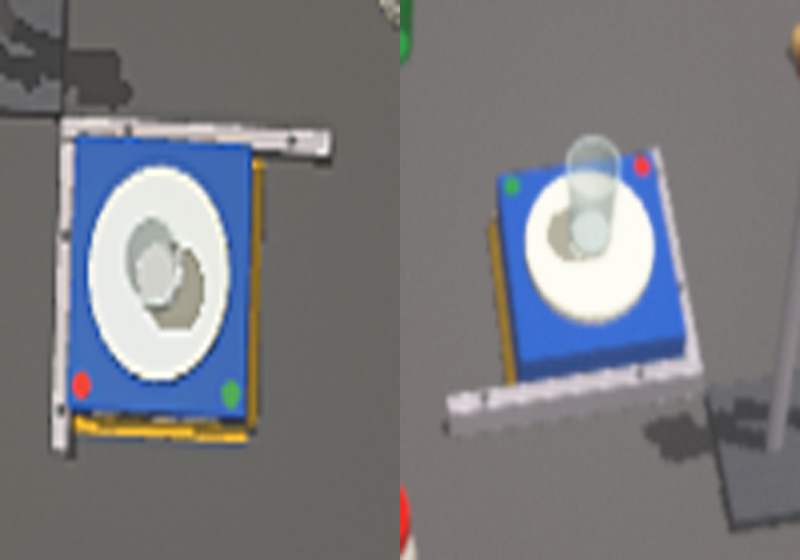

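The final view shows the stirrer square against both rails and just inside the yellow tapes, with the beaker upright on the plate. The arm is clear, so I hand in.

```bash
python3 -c "
from bench import r
print(r.hand_in())"
```

```text
the job is handed in; nothing more can be done
None
```

I handed the job in at about 22 s: in the last camera check the stirrer was within about 0.5 mm and 0.004 rad of home, against both rails, with the beaker standing on its plate and the arm clear.

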